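Set up a colony count: tilt the counting grid out of its box and lay it over the dish

ROBOT

A 7-joint arm with a two-finger parallel gripper is mounted at the origin on a cart in front of the work surface, level with it; the furniture and walls round the work are solid. World frame = base frame: x ahead of the robot, y to its left, z up, the work surface at z = 0. Lengths are in m, angles in rad, forces in N, time in s.
With the tool pointing down it reaches from about 0.425 to 0.8 m from the base axis. Payload 8.3 kg.
Tool frame: the origin (TCP) lies on the centre line of the jaws, within the pads' length; the fingertips stand 19 mm ahead of it and the grasp point (between the pads) is the TCP; z points along the fingers, y is the line along which they close (so a half turn about z gives the same grasp; the last joint's range is limited). The gripper opens to 85 mm and grips with 20 to 120 N. Pads are 22 mm wide; open, the fingers measure 114 mm over their backs; the gripper's body (76 mm by 85 mm) begins 54 mm behind the grasp point. The pads swing forward as they close: fully open they stand 13 mm farther back than shut.
Start: joints at [-1.172, 0.383, 0.016, 1.37, -0.006, 1.388, -0.046], TCP at [0.278, 0.56, 0.25] pointing down, gripper open.
Joint ranges: [-2.95, 2.95], [-0.25, 2.06], [-1.52, 1.56], [0.18, 2.33], [-1.44, 4.58], [0.02, 2.06], [-3.01, 3.01]. Speed limits (rad/s): [2.39, 2.39, 3.01, 3.01, 3.14, 3.14, 3.14].

INTERFACE

Orientations are given as [roll, pitch, yaw] about the fixed x, y, z axes, in that order (R = Rz(yaw) Ry(pitch) Rx(roll)).
In Python, from bench import * gives the robot as it stands. The module is installed in compiled form; this text tells all that it offers.
- The arm moves only by the shell command python3 -m creep 'ROWS' [FORCE]. ROWS is JSON, a list of rows, each a list of 7 numbers: the closure, from -1 (fully open) to 1 (shut), then the shift along the tool's x, y, z in m, then the turn, a rotation vector about the tool's x, y, z in rad. In form: [[jaw, tx, ty, tz, ax, ay, az], ...]. A call has 1 to 10 rows; each row is the pose to reach, as a shift and turn from the pose commanded when the call began, along the tool's axes at that moment; what a row does not reach only later rows make up. A row lasts 1/10 s, in which the tool goes at most 50 mm and 8.59 degrees, less where a joint would pass 70% of its speed; a pose out of reach is approached as far as the arm can. A call with a gripper value outside its range is refused whole. The fingers move at their own pace and stop on an object; FORCE is the grip in N (left out, the last holds). Time passes only in rows, so rows that repeat a pose let the fingers close. It gives the time, the measured TCP pose, the force, the opening and the grip force at its end, in the units of the state.
- state(): the state, without advancing time (a new reading comes with each control period).
- capture(name): name is "scene" or "top" or "wrist"; returns a dict with "color" (384x512x3 uint8, red, green, blue), "K" (3x3 intrinsics, pixels), "rvec" (rotation vector, rad) and "tvec" (3), from world to camera coordinates, as OpenCV has them; the wrist camera has in their place "hand_eye" (4x4, takes a point from camera to tool coordinates, whose origin is the TCP and whose axes are the flange's). Camera axes: x right, y down, z forward; pixel columns grow to the right and rows downward; lengths in m; the calibration is good to about 2 mm. A picture is of the moment at which its call begins: read the wrist's pose just before it. There is no depth.
- close_job(): hands the job in; it is judged then, once.
The state is a dict: "time_s": time; "q": joint angles; "dq": joint speeds; "tau": joint torques, N m; "tcp_pos": TCP position; "eef_rot": TCP orientation; "contact_force": force on the tool from outside, world axes, zero at the start; "moment": the same for the moment, N m; "finger_gap": finger opening in m; "finger_force": force on a finger pad.
Only numpy, scipy, OpenCV 4.12 (cv2) and the standard library are available. Lean on these libraries where they do the work, as an engineer would, in place of code of your own. Each camera call takes 0.05 s, during which the arm holds its last target. There are 200 camera calls.

TASK

Set up the colony count: put the small culture dish on the middle of the white counting stand, between the four pins, keeping it upright. Then tilt the counting grid out of its deep box - its one end lies under the fixed hood, so it comes out only with the tabbed end lifted first, and must not be forced against the box - and lay it over the dish, flat on the stand's four corner ledges with the tab up, without dropping it. Leave the jar and the flask where they are.

Things in the scene. Friction and masses are not known exactly. Their poses are not given: they have to be found in the camera images.
- keeper_box: Grey open-topped box, fixed to the bench, 138 x 138 mm outside, walls and floor 4 mm thick, may be turned. Origin: centre of its underside, z up. Inside it spans -65 to +65 mm in its own x and y; inner floor at z = 4 mm. A hood covers its -x end; the +x end is the open mouth. Side walls are 34 mm high at the -x end, sloping up to 64 mm at x = -5 mm and level from there.
- hood_edge (a point): Middle of the lower edge of the box's fixed flat hood: x = -30, z = 30 mm in the box's frame (same axes as the box). The hood reaches from here back to the box's -x end; underside 30 mm, top 34 mm above the bench. Beyond this edge, toward +x, the box is open above (95 mm).
- mouth_rim (a point): Middle of the inner top edge of the box's high +x wall: x = +65, z = 64 mm in the box's frame (same axes as the box). The grid's lifted end must pass above this wall.
- grid: Counting grid: square ruled glass plate in an aluminium frame, 120 x 120 x 6 mm, about 0.15 kg. Origin: centre of its underside, z up through the plate; mass centred within 8 mm of the middle. At the start it lies flat on the box's inner floor with about 5 mm of play, its +x toward the box's +x, its -x end some 30 mm in under the hood. It fits the stand in any of four square orientations.
- grid_tab (a point): Grip point on the grid's black upright lifting tab, 16 mm toward +x from the grid's centre and 30 mm above its underside (same axes as the grid). The tab is 10 mm thick along x (grip across this), 50 mm long along y, and stands from the plate's top face (6 mm above the underside) to 48 mm above the underside.
- stand: White counting stand, fixed to the bench, square base 142 x 142 mm, 8 mm thick, may be turned. Origin: centre of its underside, z up, sides along x and y. The dish belongs in the middle (black disc) on the base's top, z = 8 mm, between four steel pins 7 mm thick and 5 mm high, 36.5 mm from the centre on the diagonals (3 mm of play). Between the corners the sides are open, 92 mm wide.
- stand_bed (a point): Centre of the plane of the stand's four corner ledges, 26 mm above its underside (same axes as the stand); the grid's underside rests here. The ledges lie 48 to 68 mm from the centre along x and y; lips outside them rise to 34 mm, inner faces 64 mm from the centre, so the grid has 4 mm of play each way.
- dish: Small round clear culture dish with lid and red agar, one rigid piece, 60 mm in diameter, 15 mm high, 30 g. Origin: centre of its underside, z up. Stands on the bench; grip across its 60 mm diameter.
- specimen_jar: Bystander: pale jar with red screw lid, 64 mm in diameter, 75 mm high. Origin: centre of its underside.
- erlenmeyer: Bystander: glass conical flask, 80 mm in diameter, 119 mm high. Origin: centre of its underside.
Not all that is in view belongs to the job. Of the things that look like the dish, the smallest one is meant.

How it is judged:
On the way:
1. the dish stands on the stand's base between the four pins, let go of (horizontal distance between dish and stand below 0.008 m and z of dish in the frame of stand between 0.004 and 0.011 m and angle between dish's own z axis and vertical below 0.06 rad and contact force between the fingers and dish below 0.1 N), for 0.2 s.
At the end, for the whole second after the job is handed in: The dish stands flat on the stand's base between the four pins (centre within 8 mm of the stand's centre), and the grid lies flat on the four corner ledges above it, tab up, centre within 8 mm of the stand's centre; both at rest (horizontal distance between each of dish, grid and stand below 0.008 m and z of dish in the frame of stand between 0.004 and 0.011 m and angle between dish's own z axis and vertical below 0.06 rad and z of grid in the frame of stand between 0.023 and 0.029 m and angle between grid's own z axis and vertical below 0.04 rad and linear speed of each of grid, dish below 0.02 m/s); the robot touches nothing.
It fails at once if the grid is dropped (falls free at over 0.6 m/s, about 2 cm) (contact force between the fingers and grid below 0.1 N and linear speed of grid above 0.6 m/s).
It fails at once if the grid, once lifted off the box's floor, is forced against the box with over 40 N (contact force between grid and keeper_box above 40 N and height (world z) of grid above 0.009 m).
It fails at once if the dish is tipped by more than 30 degrees (angle between dish's own z axis and vertical above 0.52 rad).
It fails at once if the jar or the flask is moved by more than 3 cm (distance of any of specimen_jar, erlenmeyer from where it was at the start of the episode above 0.03 m).
It also fails if it takes over 67 s, if anything falls off the work surface, if the arm or the gripper's body presses on something with over 40 N, if the wrist force passes 120 N, or if a joint passes its speed limit or range.

## Working session

There is one attempt and no reset: what is moved stays moved. The work goes in short steps, Python scripts to look and compute and a shell command to move; the robot and the scene stay as the last step left them, time stands still between calls to the robot, and variables do not carry over. Pictures are saved under pics/ and viewed, at most 10 in all, crops included, and the job is handed in when it is done.

```bash
mkdir -p pics; cat > h.py <<'E'
from bench import *
import numpy as np, cv2
from scipy.spatial.transform import Rotation as R
def pose():
    s=state(); return np.array(s["tcp_pos"]), R.from_euler('xyz',s["eef_rot"]).as_matrix()
def cam(c,p=None,Rt=None):
    if "hand_eye" in c:
        T=np.array(c["hand_eye"]); return p+Rt@T[:3,3], Rt@T[:3,:3]
    Rc=cv2.Rodrigues(np.array(c["rvec"]))[0]; return -Rc.T@np.array(c["tvec"]).ravel(), Rc.T
def ray(c,uv,z,o,M):
    uv=np.atleast_2d(uv).astype(float); d=np.c_[uv,np.ones(len(uv))]@np.linalg.inv(c["K"]).T@M.T
    return o+d*((z-o[2])/d[:,2])[:,None]
def proj(c,P,o,M):
    q=(np.atleast_2d(P)-o)@M@np.array(c["K"]).T; return q[:,:2]/q[:,2:]
def save(im,n): cv2.imwrite("pics/"+n,im[:,:,::-1])
E
python3 - <<'E'
from h import *
s=state(); print(s)
ims=[capture(n) for n in("top","scene")]
for c in ims: print(cam(c), c["K"])
np.save("top.npy",ims[0],allow_pickle=True); np.save("scene.npy",ims[1],allow_pickle=True)
save(ims[0]["color"],"top.png"); save(ims[1]["color"],"scene.png")
E
```

```text
{'time_s': 0.0, 'q': array([-1.17195542,  0.38423417,  0.01638096,  1.37117864, -0.00631289,
        1.38817342, -0.04650345]), 'dq': array([-9.69051351e-04,  1.59853029e-03, -1.04913374e-04, -8.68406773e-04,
       -2.98148738e-04,  1.86184356e-05, -4.71134715e-04]), 'tau': array([-1.21291991e-04, -6.27596927e+01,  8.43915939e-01, -3.71813607e+01,
        1.64515385e-02,  1.44233275e-02, -9.65057666e-06]), 'tcp_pos': array([0.27820133, 0.55914712, 0.24927026]), 'eef_rot': array([-3.13964827e+00,  2.48984199e-05,  2.67990308e+00]), 'contact_force': array([-0.2521743 ,  0.38821743,  1.3881673 ]), 'moment': array([ 0.04921656, -0.05012868,  0.01303518]), 'finger_force': 0.0, 'finger_gap': 0.08556783850741609}
(array([ 0.48808692, -0.01123933,  0.95604171]), array([[-4.40451003e-03, -9.98958564e-01,  4.54135168e-02],
       [-9.99990127e-01,  4.42668030e-03,  3.87630423e-04],
       [-5.88257851e-04, -4.54113612e-02, -9.98968199e-01]])) [[377.27737003   0.         250.99484458]
 [  0.         377.27737003 199.57275664]
 [  0.           0.           1.        ]]
(array([-0.08155551, -0.45436586,  0.59025133]), array([[ 0.57161415, -0.46087183,  0.67886259],
       [-0.82039809, -0.30660562,  0.48263856],
       [-0.01429143, -0.8328206 , -0.55335848]])) [[424.33953561   0.         253.50014338]
 [  0.         424.33953561 190.56150395]
 [  0.           0.           1.        ]]
```

View pics/top.png

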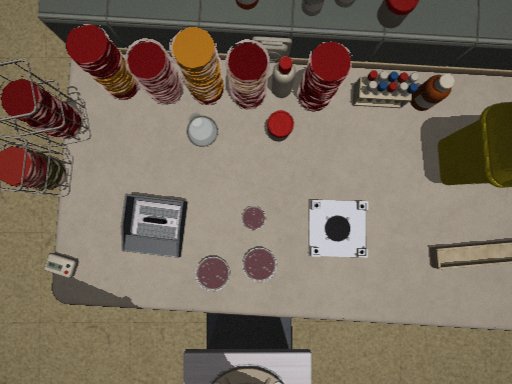

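View pics/scene.png

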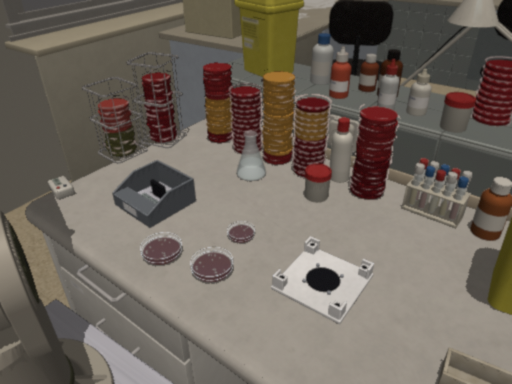

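Top view: three dish-like things, at (254,217), (213,272) and (259,263). The one at (254,217) is clearly the smallest, so it is the dish. The stand is at (338,228), the box at (155,225), the flask at (202,130) and the jar at (280,124). I'll confirm in one enlarged crop and measure.

```bash
cat > m.py <<'E'
from h import *
c=np.load("top.npy",allow_pickle=True).item(); o,M=cam(c); im=c["color"]; hsv=cv2.cvtColor(im,cv2.COLOR_RGB2HSV)
# stand: white
m=((im.min(2)>195)).astype(np.uint8); m[:, :295]=0; m[:,380:]=0; m[:190]=0; m[265:]=0
pts=np.argwhere(m)[:,::-1]; r=cv2.minAreaRect(pts.astype(np.float32)); print("stand px",r)
# black disc
b=((im.max(2)<60)).astype(np.uint8); b[:,320:356]*=1; b[:, :322]=0;b[:,354:]=0;b[:212]=0;b[244:]=0
k=np.argwhere(b)[:,::-1].mean(0); print("disc",k,ray(c,k,.008,o,M))
bp=ray(c,cv2.boxPoints(r),.02,o,M); print(bp)
# dishes
d=((hsv[...,1]>75)&((hsv[...,0]>165)|(hsv[...,0]<6))).astype(np.uint8); d[:195]=0
n,l,st,ce=cv2.connectedComponentsWithStats(d)
for i in range(1,n):
    if st[i,4]>60: print(st[i],ce[i],ray(c,ce[i],.01,o,M))
z1=cv2.resize(im[180:300,100:290],None,fx=4,fy=4,interpolation=cv2.INTER_CUBIC); save(z1,"crop.png")
E
python3 m.py
```

```text
stand px ((338.1007080078125, 228.06329345703125), (56.92692184448242, 55.825111389160156), 1.1691393852233887)
disc [337.25987526 228.06029106] [[ 0.45874996 -0.22677829  0.008     ]]
[[ 0.39217629 -0.15353609  0.02      ]
 [ 0.52998057 -0.15793488  0.02      ]
 [ 0.52646774 -0.29919629  0.02      ]
 [ 0.38871826 -0.29385541  0.02      ]]
[244 208  19  20 260] [252.89615385 217.32692308] [[ 0.48655761 -0.01543847  0.01      ]]
[245 250  29  29 570] [259.3122807  263.89122807] [[ 0.37063397 -0.03088279  0.01      ]]
[199 259  28  29 574] [212.728223   272.95470383] [[0.34873416 0.08515026 0.01      ]]
```

View pics/crop.png

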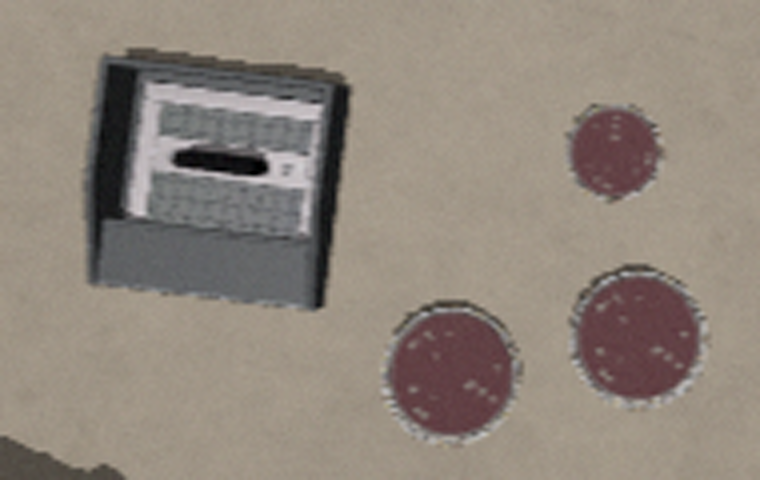

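The crop confirms it: the small dish is the one at crop (615,152), and the other two are 1.5 times larger. The box hood faces the robot, and the grid's tab is at crop (220,160).

```bash
cat >> h.py <<'E'
def go(P,ang,tilt=0,p=None,Rt=None):
    """row to TCP P, tool y at world angle ang (deg), tool leaned back by tilt deg about horizontal axis perpendicular to jaw line"""
    if p is None: p,Rt=pose()
    T=R.from_euler('z',ang+90,degrees=True)*R.from_euler('x',180,degrees=True)  # tool pointing down
    T=T*R.from_rotvec([np.radians(tilt),0,0]); 
    d=Rt.T@(np.array(P)-p); w=R.from_matrix(Rt.T@T.as_matrix()).as_rotvec()
    print("row",np.round(d,4).tolist(),np.round(w,4).tolist()," lead dir",np.round(T.as_matrix()[:,2],2))
E
python3 - <<'E'
from h import *
c=np.load("top.npy",allow_pickle=True).item(); o,M=cam(c)
f=lambda x,y:(100+x/4,180+y/4)
hc=ray(c,[f(95,282),f(320,305)],.034,o,M); print(hc)
yv=hc[0]-hc[1]; a=np.degrees(np.arctan2(-yv[0],yv[1])); ax=np.array([yv[1],-yv[0],0])/np.linalg.norm(yv); print("len,yaw",np.linalg.norm(yv),-np.degrees(np.arctan2(yv[0],yv[1])),"centre",hc.mean(0)+.069*ax)
fr=ray(c,[f(105,58),f(347,85)],.064,o,M); print(fr,np.linalg.norm(fr[0]-fr[1]), fr.mean(0)-.069*ax)
print("tab top",ray(c,f(220,160),.052,o,M))
go((.487,-.0155,.20),88)
E
```

```text
[[0.40739187 0.29912353 0.034     ]
 [0.39289365 0.16225104 0.034     ]]
len,yaw 0.13763820551534173 -6.0465097630135505 centre [0.46875889 0.22341912 0.034     ]
[[0.5419774  0.28454282 0.064     ]
 [0.5253398  0.14116598 0.064     ]] 0.1443389401301303 [0.46504246 0.22012257 0.064     ]
tab top [[0.48126718 0.21905667 0.052     ]]
row [-0.4429, -0.4214, 0.0501] [-0.0017, -0.0003, -0.4268]  lead dir [ 0.  0. -1.]
```

```bash
python3 -m creep '[[-1,-0.11,-0.105,0,0,0,-0.1],[-1,-0.22,-0.21,0,0,0,-0.2],[-1,-0.33,-0.315,0.02,0,0,-0.3],[-1,-0.443,-0.421,0.05,0,0,-0.427],[-1,-0.443,-0.421,0.05,0,0,-0.427],[-1,-0.443,-0.421,0.05,0,0,-0.427],[-1,-0.443,-0.421,0.05,0,0,-0.427],[-1,-0.443,-0.421,0.05,0,0,-0.427],[-1,-0.443,-0.421,0.05,0,0,-0.427],[-1,-0.443,-0.421,0.05,0,0,-0.427]]' 40
python3 -m creep '[[-1,0,0,0,0,0,0]]'; python3 -c "
from h import *; go((.487,-.0155,.2),88)"
```

```text
time_s: 1.1
tcp_pos: [0.4488, 0.0894, 0.2116]
eef_rot: [3.141, -0.0, 3.107]
contact_force: [1.3, 1.1, 0.6]
finger_gap: 0.0855
finger_force: 0.0
time_s: 1.2
tcp_pos: [0.45, 0.0839, 0.2113]
eef_rot: [-3.139, -0.0, 3.096]
contact_force: [1.1, 1.2, 0.0]
finger_gap: 0.0854
finger_force: 0.0
row [-0.0415, -0.0976, 0.0115] [-0.0023, -0.0002, -0.0107]  lead dir [ 0.  0. -1.]
```

```bash
python3 -m creep '[[-1,-0.02,-0.045,0,0,0,0],[-1,-0.041,-0.098,0.011,0,0,-0.01],[-1,-0.041,-0.098,0.011,0,0,-0.01],[-1,-0.041,-0.098,0.011,0,0,-0.01],[-1,-0.041,-0.098,0.011,0,0,-0.01]]'
python3 - <<'E'
from h import *
p,Rt=pose(); c=capture("wrist"); o,M=cam(c,p,Rt); im=c["color"]; hsv=cv2.cvtColor(im,cv2.COLOR_RGB2HSV)
d=((hsv[...,1]>75)&((hsv[...,0]>165)|(hsv[...,0]<6))).astype(np.uint8)
n,l,st,ce=cv2.connectedComponentsWithStats(d)
for i in range(1,n):
    if st[i,4]>200: print(st[i],ce[i],ray(c,ce[i],.008,o,M))
save(im,"w1.png"); print(p,o,M)
E
```

```text
time_s: 1.7
tcp_pos: [0.4859, -0.0068, 0.2006]
eef_rot: [3.141, -0.001, 3.118]
contact_force: [-0.3, 0.3, -0.0]
finger_gap: 0.0854
finger_force: 0.0
[ 185    0   84   85 4707] [225.68068834  41.7692798 ] [[ 0.3708075  -0.03208525  0.008     ]]
[ 320    0   87   56 3413] [360.78054498  23.31028421] [[0.35907865 0.08482566 0.008     ]]
[ 222  142   53   53 1922] [248.08740895 168.12695109] [[ 0.48417105 -0.01632199  0.008     ]]
[ 0.48594587 -0.00680218  0.20059492] [ 0.4105852  -0.00501881  0.32381091] [[ 0.02443938  0.95430613  0.29782971]
 [ 0.99970074 -0.02364875 -0.00625833]
 [ 0.00107094  0.29789353 -0.9545985 ]]
```

View pics/w1.png

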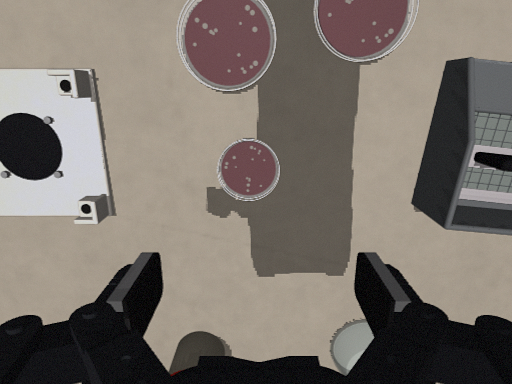

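Small dish at (248,168), with the big ones at (226,42) and (361,23). Fingers clear the neighbours. Descend.

```bash
python3 -c "
from h import *; go((.4845,-.016,.018),88)"
```

```text
row [0.0012, -0.0099, 0.1827] [0.0005, -0.0006, 0.0123]  lead dir [ 0.  0. -1.]
```

```bash
python3 -m creep '[[-1,0,0,0.03,0,0,0.01],[-1,0,0,0.06,0,0,0.01],[-1,0,0,0.09,0,0,0.01],[-1,0,0,0.12,0,0,0.01],[-1,0,0,0.12,0,0,0.01],[-1,0,0,0.12,0,0,0.01]]'; python3 -c "
from h import *; go((.4845,-.016,.018),88)"
```

```text
time_s: 2.35
tcp_pos: [0.4862, -0.0068, 0.0814]
eef_rot: [3.142, -0.001, 3.109]
contact_force: [0.3, 0.1, 0.9]
finger_gap: 0.0856
finger_force: 0.0
row [0.0013, -0.0093, 0.0634] [0.0001, -0.0009, 0.002]  lead dir [ 0.  0. -1.]
```

```bash
python3 -m creep '[[-1,0.001,-0.009,0.015,0,0,0],[-1,0.001,-0.009,0.03,0,0,0],[-1,0.001,-0.009,0.042,0,0,0],[-1,0.001,-0.009,0.052,0,0,0],[-1,0.001,-0.009,0.058,0,0,0],[-1,0.001,-0.009,0.063,0,0,0],[-1,0.001,-0.009,0.063,0,0,0]]' && python3 -m creep '[[0,0,0,0,0,0,0],[0,0,0,0,0,0,0],[0,0,0,0,0,0,0],[0,0,0,0,0,0,0],[0,0,0,0,0,0,0],[0,0,0,0,0,0,0]]' 20
```

```text
time_s: 3.05
tcp_pos: [0.4848, -0.0168, 0.0175]
eef_rot: [-3.141, -0.001, 3.107]
contact_force: [0.0, -0.0, -0.3]
finger_gap: 0.0854
finger_force: 0.0
time_s: 3.65
tcp_pos: [0.4854, -0.0169, 0.0184]
eef_rot: [3.141, 0.001, 3.107]
contact_force: [-1.4, 0.5, 5.9]
finger_gap: 0.0594
finger_force: 21.3
```

```bash
python3 -m creep '[[0,0,0,-0.01,0,0,0],[0,0,0,-0.03,0,0,0],[0,0,0,-0.07,0,0,0],[0,0,-0.04,-0.11,0,0,0],[0,0.01,-0.08,-0.14,0,0,0],[0,0.02,-0.12,-0.16,0,0,0],[0,0.026,-0.17,-0.18,0,0,0],[0,0.026,-0.21,-0.18,0,0,0],[0,0.026,-0.21,-0.18,0,0,0],[0,0.026,-0.21,-0.18,0,0,0]]'
python3 - <<'E'
from h import *
p,Rt=pose(); c=capture("wrist"); o,M=cam(c,p,Rt); im=c["color"]; save(im,"w2.png"); print(p)
np.save("w2.npy",dict(c,o=o,M=M),allow_pickle=True)
E
```

```text
time_s: 4.65
tcp_pos: [0.4511, -0.2271, 0.1983]
eef_rot: [-3.141, 0.0, 3.103]
contact_force: [0.8, 0.8, -0.6]
finger_gap: 0.0591
finger_force: 22.0
[ 0.45109217 -0.22709321  0.19831154]
```

View pics/w2.png

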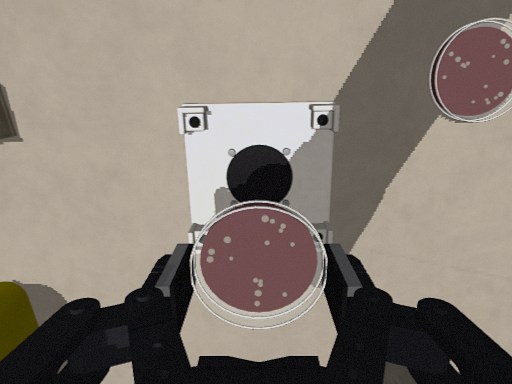

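The dish is held at (259,264), between the pads. The stand disc is at (260,176), with pins at (232,152) and (287,152) and corner posts at (194,122) and (323,120). Measure the disc, the edge direction and the dish's in-hand offset.

```bash
python3 - <<'E'
from h import *
c=np.load("w2.npy",allow_pickle=True).item(); o,M=c["o"],c["M"]; im=c["color"]; p,Rt=pose()
b=(im.max(2)<60).astype(np.uint8); b[:,:222]=0; b[:,298:]=0; b[:140]=0; b[200:]=0
ct=max(cv2.findContours(b,0,cv2.CHAIN_APPROX_NONE)[0],key=len)[:,0]
ct=ct[(ct[:,1]<195)]
P=ray(c,ct,.008,o,M)[:,:2]
A=np.c_[2*P,np.ones(len(P))]; s=np.linalg.lstsq(A,(P**2).sum(1),rcond=None)[0]; print("disc",s[:2],"r",np.sqrt(s[2]+s[0]**2+s[1]**2))
pp=ray(c,[(232,152.5),(287,152)],.013,o,M); print("pins",pp)
v=pp[0]-pp[1]; print("pin line ang",np.degrees(np.arctan2(v[1],v[0])),np.linalg.norm(v))
# posts centres: dots
d=(im.max(2)<60).astype(np.uint8); q=[]
for u,w in((194,122),(323,120)):
    k=np.zeros_like(d);k[w-9:w+9,u-9:u+9]=1; q.append(np.argwhere(d*k)[:,::-1].mean(0))
for z in(.026,.034):
    e=ray(c,q,z,o,M); v=e[0]-e[1]; print(q,e,np.linalg.norm(v),np.degrees(np.arctan2(v[1],v[0])))
# dish agar ellipse
hsv=cv2.cvtColor(im,cv2.COLOR_RGB2HSV)
m=((hsv[...,1]>75)&((hsv[...,0]>165)|(hsv[...,0]<6))).astype(np.uint8); m[:,400:]=0
ct=max(cv2.findContours(m,0,cv2.CHAIN_APPROX_NONE)[0],key=len); E=cv2.fitEllipse(ct); print(E)
for dz in (-.010,-.004): 
    w=ray(c,E[0],p[2]+dz,o,M)[0]; print("dish",w,"in tool",Rt.T@(w-p))
    pe=ray(c,ct[:,0],p[2]+dz,o,M); print(pe[:,1].ptp() if hasattr(pe,'ptp') else np.ptp(pe[:,1]), np.ptp(pe[:,0]),(pe[:,0].max()+pe[:,0].min())/2,(pe[:,1].max()+pe[:,1].min())/2)
E
```

```text
disc [ 0.4582942  -0.22626135] r 0.0313034925830984
pins [[ 0.43210689 -0.25075924  0.013     ]
 [ 0.43362431 -0.19919875  0.013     ]]
pin line ang -91.6857151379949 0.051582809399780744
[array([194.26506024, 121.62650602]), array([322.45977011, 119.77011494])] [[ 0.40124999 -0.28089785  0.026     ]
 [ 0.40397444 -0.16897208  0.026     ]] 0.11195891903894777 -91.39439795914093
[array([194.26506024, 121.62650602]), array([322.45977011, 119.77011494])] [[ 0.40055619 -0.27936161  0.034     ]
 [ 0.40320688 -0.17046658  0.034     ]] 0.10892728235398712 -91.39439795914093
((258.1211242675781, 259.23675537109375), (101.98600006103516, 115.24127960205078), 89.94065856933594)
dish [ 0.44893123 -0.22694734  0.18791769] in tool [ 0.00253403 -0.00154258  0.01000022]
0.05205213524756774 0.05163545402414549 0.45057898051243606 -0.2269419406882269
dish [ 0.44563729 -0.22682228  0.19391769] in tool [ 0.00583256 -0.00153082  0.00400146]
0.04971313089584947 0.04931517357664805 0.4472110014932808 -0.22681712290648975
```

```bash
python3 -c "
from h import *; go((.4597,-.2262,.028),88.5)"
```

```text
row [-0.0083, -0.0005, 0.1699] [0.0005, -0.0004, -0.0091]  lead dir [ 0.  0. -1.]
```

```bash
python3 -m creep '[[0,-0.004,0,0.03,0,0,0],[0,-0.008,0,0.07,0,0,-0.009],[0,-0.008,0,0.1,0,0,-0.009],[0,-0.008,0,0.12,0,0,-0.009],[0,-0.008,0,0.14,0,0,-0.009],[0,-0.008,0,0.15,0,0,-0.009],[0,-0.008,0,0.15,0,0,-0.009]]'; python3 -c "
from h import *; go((.4597,-.2262,.0275),88.5)"
```

```text
time_s: 5.4
tcp_pos: [0.459, -0.2244, 0.0466]
eef_rot: [3.14, -0.003, 3.118]
contact_force: [-0.5, -0.3, 0.0]
finger_gap: 0.0593
finger_force: 22.0
row [-0.0008, -0.0018, 0.0191] [0.0012, -0.003, 0.0025]  lead dir [ 0.  0. -1.]
```

```bash
python3 -m creep '[[0,-0.001,-0.002,0.005,0,0,0],[0,-0.001,-0.002,0.01,0,0,0],[0,-0.001,-0.002,0.015,0,0,0],[0,-0.001,-0.002,0.019,0,0,0],[0,-0.001,-0.002,0.019,0,0,0]]'
```

```text
time_s: 5.9
tcp_pos: [0.4603, -0.228, 0.0284]
eef_rot: [3.141, -0.001, 3.116]
contact_force: [-1.0, 0.1, -0.8]
finger_gap: 0.0589
finger_force: 22.0
```

```bash
python3 -m creep '[[0,0,0.0015,0,0,0,0],[0,0,0.0015,0.001,0,0,0],[0,0,0.0015,0.0015,0,0,0]]'; python3 -m creep '[[-0.3,0,0,0,0,0,0],[-0.6,0,0,0,0,0,0],[-1,0,0,0,0,0,0],[-1,0,0,0,0,0,0],[-1,0,0,0,0,0,0]]'; python3 -m creep '[[-1,0,0,-0.01,0,0,0],[-1,0,0,-0.03,0,0,0],[-1,0,0,-0.06,0,0,0],[-1,0,0,-0.1,0,0,0],[-1,0,0,-0.14,0,0,0],[-1,0,0,-0.17,0,0,0],[-1,0,0,-0.17,0,0,0]]'
python3 - <<'E'
from h import *
p,Rt=pose(); c=capture("wrist"); o,M=cam(c,p,Rt); im=c["color"]; save(im,"w3.png"); print(p)
hsv=cv2.cvtColor(im,cv2.COLOR_RGB2HSV)
m=((hsv[...,1]>75)&((hsv[...,0]>165)|(hsv[...,0]<6))).astype(np.uint8); m[:,400:]=0
ct=max(cv2.findContours(m,0,cv2.CHAIN_APPROX_NONE)[0],key=len); E=cv2.fitEllipse(ct); print(E,ray(c,E[0],.016,o,M))
go((.4807,.219,.20),-6)
E
```

```text
time_s: 6.2
tcp_pos: [0.4608, -0.2266, 0.0275]
eef_rot: [-3.142, 0.0, 3.116]
contact_force: [0.0, 0.0, 0.4]
finger_gap: 0.0589
finger_force: 22.0
time_s: 6.7
tcp_pos: [0.4607, -0.2267, 0.0274]
eef_rot: [-3.142, 0.0, 3.116]
contact_force: [-0.0, -0.2, 0.2]
finger_gap: 0.0855
finger_force: 0.0
time_s: 7.4
tcp_pos: [0.4627, -0.2281, 0.2026]
eef_rot: [-3.14, 0.008, 3.115]
contact_force: [0.9, 0.2, 0.2]
finger_gap: 0.0854
finger_force: 0.0
[ 0.4627331  -0.22806561  0.20263453]
((260.1302490234375, 165.64187622070312), (52.83333206176758, 53.35129928588867), 101.24734497070312) [[ 0.45911202 -0.22625804  0.016     ]]
row [-0.0073, 0.4467, -0.0002] [0.0035, 0.0045, 1.6495]  lead dir [ 0. -0. -1.]
```

View pics/w3.png

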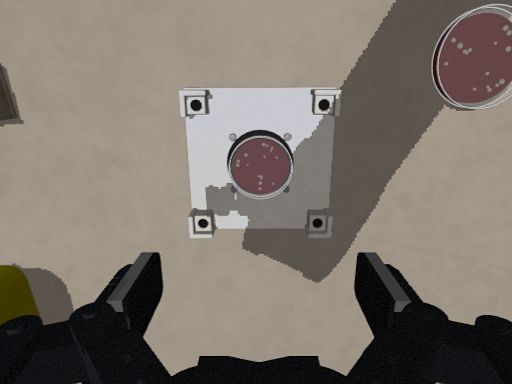

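The dish (260,166) lies among the four pins at (232,137), (288,137), (287,189) and (234,189), within about 1 mm of centre. Now to the box, with the jaws narrowed.

```bash
python3 -m creep '[[0.3,0,0.045,0,0,0,0.14],[0.3,0,0.09,0,0,0,0.28],[0.3,0,0.135,0,0,0,0.42],[0.3,0,0.18,0,0,0,0.56],[0.3,0,0.225,0,0,0,0.7],[0.3,0,0.27,0,0,0,0.84],[0.3,0,0.315,0,0,0,0.98],[0.3,0,0.36,0,0,0,1.12],[0.3,0,0.4,0,0,0,1.26],[0.3,0,0.447,0,0,0,1.4]]'; python3 -c "
from h import *; go((.4807,.219,.20),-6)"
```

```text
time_s: 8.45
tcp_pos: [0.4711, 0.2019, 0.1966]
eef_rot: [-3.14, 0.001, 1.823]
contact_force: [0.9, -0.0, -0.6]
finger_gap: 0.0298
finger_force: 0.0
row [0.0141, 0.0135, -0.0035] [-0.0014, 0.0008, 0.3566]  lead dir [ 0. -0. -1.]
```

```bash
python3 -m creep '[[0.3,0.005,0.005,0,0,0,0.14],[0.3,0.01,0.01,0,0,0,0.28],[0.3,0.014,0.0135,-0.01,0,0,0.356],[0.3,0.014,0.0135,-0.01,0,0,0.356],[0.3,0.014,0.0135,-0.01,0,0,0.356]]'
python3 - <<'E'
from h import *
p,Rt=pose(); c=capture("wrist"); o,M=cam(c,p,Rt); save(c["color"],"w4.png"); print(p,o)
np.save("w4.npy",dict(c,o=o,M=M),allow_pickle=True)
E
```

```text
time_s: 8.95
tcp_pos: [0.481, 0.2174, 0.2066]
eef_rot: [-3.141, 0.001, 1.476]
contact_force: [0.0, -0.4, 0.1]
finger_gap: 0.0298
finger_force: 0.0
[0.48104844 0.21737676 0.20663491] [0.48963493 0.29380721 0.32971049]
```

View pics/w4.png

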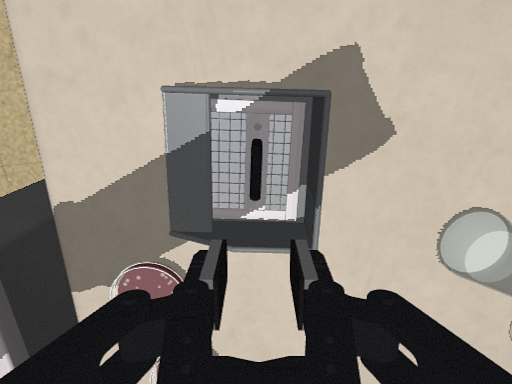

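Box in view: hood on the left (165–211), mouth wall on the right at (328,95) to (318,250), and the tab at (256,139–200) between the jaws' line.

```bash
python3 - <<'E'
from h import *
c=np.load("w4.npy",allow_pickle=True).item(); o,M=c["o"],c["M"]; im=c["color"]; p,Rt=pose()
b=(im.max(2)<40).astype(np.uint8); b[:,:240]=0;b[:,275:]=0;b[:130]=0;b[206:]=0
pt=np.argwhere(b)[:,::-1]; 
mid=[(pt[pt[:,1]==r][:,0].mean(),r) for r in range(142,182)]; print(pt.min(0),pt.max(0))
L=ray(c,mid,.052,o,M); f=np.polyfit(L[:,1],L[:,0],1); print("tab line: x at y=.219",np.polyval(f,.219),"yaw",-np.degrees(np.arctan(f[0])), "far end",ray(c,(257,139),.052,o,M))
for nm,a,z in(("hood edge top",[(210,93),(212,231)],.034),("mouth inner",[(322,97),(312,247)],.064),("near outer corners",[(163,87),(329,92)],.064),("hood outer",[(163,90),(170,235)],.034)):
    print(nm,ray(c,a,z,o,M))
go((.4807,.219,.10),-6)
E
```

```text
[250 139] [261 199]
tab line: x at y=.219 0.479258233683375 yaw -7.562387650279621 far end [[0.48419726 0.25340862 0.052     ]]
hood edge top [[0.44769684 0.29360036 0.034     ]
 [0.43183253 0.16636624 0.034     ]]
mouth inner [[0.53730306 0.28247771 0.064     ]
 [0.52364901 0.15566449 0.064     ]]
near outer corners [[0.41684859 0.30139379 0.064     ]
 [0.54277632 0.28565078 0.064     ]]
hood outer [[0.40818956 0.29984667 0.034     ]
 [0.39053875 0.16603225 0.034     ]]
row [0.0019, -0.0004, 0.1066] [-0.0009, 0.001, 0.0089]  lead dir [ 0. -0. -1.]
```

```bash
python3 - <<'E'
from h import *
c=np.load("w4.npy",allow_pickle=True).item(); o,M=c["o"],c["M"]
e=ray(c,[(256,199)],.052,o,M)[0]; print("tab -y end",e,"centre",e+.025*np.array([.122,.993,0]))
go((.4805,.2235,.10),-7)
E
```

```text
tab -y end [0.47821954 0.20091357 0.052     ] centre [0.48126954 0.22573857 0.052     ]
row [0.0064, -0.001, 0.1066] [-0.0009, 0.001, 0.0264]  lead dir [ 0. -0. -1.]
```

```bash
python3 -m creep '[[0.3,0.004,0,0.04,0,0,0.026],[0.3,0.008,0,0.08,0,0,0.026],[0.3,0.008,0,0.11,0,0,0.026],[0.3,0.008,0,0.13,0,0,0.026],[0.3,0.008,0,0.145,0,0,0.026],[0.3,0.008,0,0.155,0,0,0.026],[0.3,0.008,0,0.165,0,0,0.026],[0.3,0.008,0,0.172,0,0,0.026],[0.3,0.008,0,0.172,0,0,0.026]]'; python3 -c "
from h import *; go((.481,.225,.034),-7)"
```

```text
time_s: 9.9
tcp_pos: [0.4818, 0.2254, 0.0347]
eef_rot: [-3.141, 0.001, 1.447]
contact_force: [0.1, -0.2, -0.1]
finger_gap: 0.03
finger_force: 0.0
row [-0.0005, -0.0007, 0.0007] [-0.0009, 0.0008, -0.0012]  lead dir [ 0. -0. -1.]
```

Close with firm grip.

```bash
python3 -m creep '[[1,0,0,0,0,0,0],[1,0,0,0,0,0,0],[1,0,0,0,0,0,0],[1,0,0,0,0,0,0],[1,0,0,0,0,0,0]]' 90; python3 -c "
from h import *; p,Rt=pose(); print(p); go(p,-7,20)"
```

```text
time_s: 10.4
tcp_pos: [0.4827, 0.2259, 0.0361]
eef_rot: [3.141, -0.001, 1.447]
contact_force: [-0.7, -1.3, 6.1]
finger_gap: 0.0093
finger_force: 88.3
[0.48265478 0.22592766 0.03605713]
row [0.0, 0.0, 0.0] [0.35, -0.001, -0.0013]  lead dir [-0.34  0.04 -0.94]
```

```bash
python3 -m creep '[[1,0,-0.0015,-0.0038,-0.044,0,0],[1,0,-0.003,-0.0075,-0.087,0,0],[1,0,-0.005,-0.011,-0.131,0,0],[1,0,-0.0067,-0.0147,-0.175,0,0],[1,0,-0.0067,-0.0147,-0.175,0,0]]'; python3 -c "
from h import *; p,Rt=pose(); print(Rt.T@(p-[.4827,.2259,.0361]),Rt[:,2])"
```

```text
time_s: 10.9
tcp_pos: [0.474, 0.227, 0.0498]
eef_rot: [2.967, 0.0, 1.449]
contact_force: [0.1, 0.7, -2.6]
finger_gap: 0.0091
finger_force: 87.9
[ 5.04881444e-05 -6.27052183e-03 -1.50451199e-02] [ 0.17222498 -0.02133145 -0.98482665]
```

```bash
cat >> h.py <<'E'
P0=np.array([.4827,.2259,.0361]); BX=np.array([np.cos(np.radians(-7)),np.sin(np.radians(-7)),0])
def tgt(th,s,l):
    t=np.radians(th); x=.076*np.cos(t)-.032*np.sin(t)-.076+s/1e3; z=.076*np.sin(t)+.032*np.cos(t)-.032+l/1e3
    return P0+x*BX+np.array([0,0,z])
E
python3 -c "
from h import *
for th,s,l in((15,2,2),(20,6,2),(25,10,2),(30,14,2)): go(tgt(th,s,l),-7,-th)"
```

```text
row [-0.0001, 0.0011, -0.0068] [-0.0874, 0.0002, 0.0007]  lead dir [ 0.26 -0.03 -0.97]
row [-0.0001, 0.0014, -0.0123] [-0.1746, 0.0001, 0.0007]  lead dir [ 0.34 -0.04 -0.94]
row [-0.0001, 0.0012, -0.0175] [-0.2619, 0.0001, 0.0007]  lead dir [ 0.42 -0.05 -0.91]
row [-0.0001, 0.0005, -0.0222] [-0.3492, 0.0001, 0.0007]  lead dir [ 0.5  -0.06 -0.87]
```

```bash
python3 -m creep '[[1,0,0.001,-0.003,-0.044,0,0],[1,0,0.001,-0.007,-0.087,0,0],[1,0,0.0015,-0.0098,-0.131,0,0],[1,0,0.0015,-0.0123,-0.175,0,0],[1,0,0.0015,-0.0123,-0.175,0,0]]';  python3 -c "
from h import *
for th,s,l in((20,6,2),(25,10,2),(30,14,2),(35,18,2)): go(tgt(th,s,l),-7,-th)"
```

```text
time_s: 11.4
tcp_pos: [0.4739, 0.2266, 0.0619]
eef_rot: [2.793, 0.001, 1.448]
contact_force: [-0.1, -0.1, -2.6]
finger_gap: 0.0092
finger_force: 88.0
row [0.0003, -0.0006, -0.0004] [-0.0002, 0.0014, 0.0003]  lead dir [ 0.34 -0.04 -0.94]
row [0.0003, 0.0001, -0.0056] [-0.0875, 0.0014, 0.0004]  lead dir [ 0.42 -0.05 -0.91]
row [0.0003, 0.0003, -0.0104] [-0.1748, 0.0014, 0.0004]  lead dir [ 0.5  -0.06 -0.87]
row [0.0003, -0.0001, -0.0149] [-0.262, 0.0013, 0.0005]  lead dir [ 0.57 -0.07 -0.82]
```

Tracking well with no contact. Continue.

```bash
python3 -m creep '[[1,0,0,-0.003,-0.044,0,0],[1,0,0,-0.0056,-0.087,0,0],[1,0,0,-0.008,-0.131,0,0],[1,0,0,-0.0104,-0.175,0,0],[1,0,0,-0.0125,-0.22,0,0],[1,0,0,-0.015,-0.262,0,0],[1,0,0,-0.015,-0.262,0,0]]';  python3 -c "
from h import *
for th,s,l in((35,18,2),(40,22,3),(40,30,6),(40,40,12),(40,40,110)): go(tgt(th,s,l),-7,-th)
print(state()['q'])"
```

```text
time_s: 12.1
tcp_pos: [0.4693, 0.2269, 0.0761]
eef_rot: [2.53, 0.003, 1.448]
contact_force: [0.1, 0.5, -1.2]
finger_gap: 0.0089
finger_force: 88.1
row [0.0007, -0.0007, -0.0002] [0.0007, 0.0028, 0.0006]  lead dir [ 0.57 -0.07 -0.82]
row [0.0006, 0.0001, -0.0053] [-0.0866, 0.0028, 0.0008]  lead dir [ 0.64 -0.08 -0.77]
row [0.0006, 0.0084, -0.0031] [-0.0866, 0.0028, 0.0008]  lead dir [ 0.64 -0.08 -0.77]
row [0.0006, 0.02, -0.0023] [-0.0866, 0.0028, 0.0008]  lead dir [ 0.64 -0.08 -0.77]
row [0.0004, 0.0762, -0.0825] [-0.0866, 0.0028, 0.0008]  lead dir [ 0.64 -0.08 -0.77]
[-1.44433893  0.16899341  0.66467815  2.29756806  0.89227744  0.49121909
 -1.68451208]
```

```bash
python3 -c "
from h import *
for th,s,l in((35,24,3),(35,30,6),(35,36,9),(35,42,13),(35,44,60),(35,44,110)): go(tgt(th,s,l),-7,-th)"
```

```text
row [0.0007, 0.0048, 0.0024] [0.0007, 0.0028, 0.0006]  lead dir [ 0.57 -0.07 -0.82]
row [0.0007, 0.0114, 0.0034] [0.0007, 0.0028, 0.0006]  lead dir [ 0.57 -0.07 -0.82]
row [0.0007, 0.0181, 0.0044] [0.0007, 0.0028, 0.0006]  lead dir [ 0.57 -0.07 -0.82]
row [0.0007, 0.0253, 0.0045] [0.0007, 0.0028, 0.0006]  lead dir [ 0.57 -0.07 -0.82]
row [0.0005, 0.0539, -0.0328] [0.0007, 0.0028, 0.0006]  lead dir [ 0.57 -0.07 -0.82]
row [0.0004, 0.0826, -0.0737] [0.0007, 0.0028, 0.0006]  lead dir [ 0.57 -0.07 -0.82]
```

```bash
python3 -m creep '[[1,0,0.005,0.0024,0,0.001,0],[1,0,0.0114,0.0034,0,0.002,0],[1,0,0.018,0.0044,0,0.003,0],[1,0,0.0253,0.0045,0,0.003,0],[1,0,0.0253,0.0045,0,0.003,0]]'; python3 -c "
from h import *
for th,s,l in((35,42,13),(35,44,60),(35,44,110)): go(tgt(th,s,l),-7,-th)
print(state()['q'])"
```

```text
time_s: 12.6
tcp_pos: [0.4946, 0.2238, 0.0884]
eef_rot: [2.529, -0.004, 1.447]
contact_force: [-0.2, -0.4, -2.0]
finger_gap: 0.0091
finger_force: 88.1
row [0.0006, -0.0026, 0.0] [0.002, -0.0018, -0.0037]  lead dir [ 0.57 -0.07 -0.82]
row [0.0008, 0.026, -0.0373] [0.002, -0.0018, -0.0037]  lead dir [ 0.57 -0.07 -0.82]
row [0.0009, 0.0548, -0.0782] [0.002, -0.0018, -0.0037]  lead dir [ 0.57 -0.07 -0.82]
[-1.3884273   0.17469524  0.6670173   2.25301014  0.83573055  0.47755034
 -1.5786961 ]
```

```bash
python3 -m creep '[[1,0,0.006,-0.008,0,0,0],[1,0,0.016,-0.022,0,0,0],[1,0,0.028,-0.04,0,0,0],[1,0,0.04,-0.058,0,0,0],[1,0,0.055,-0.078,0,0,0],[1,0,0.055,-0.078,0.1,0,0],[1,0,0.055,-0.078,0.2,0,0],[1,0,0.055,-0.078,0.3,0,0],[1,0,0.055,-0.078,0.4,0,0],[1,0,0.055,-0.078,0.5,0,0]]'; python3 -c "
from h import *
p,_=pose(); go([.475,-.226,.2],-1.5)
print(state()['q'])"
```

```text
time_s: 13.6
tcp_pos: [0.4927, 0.2254, 0.1841]
eef_rot: [3.034, -0.006, 1.452]
contact_force: [-1.5, -1.0, -2.6]
finger_gap: 0.0087
finger_force: 88.0
row [-0.4502, 0.0377, -0.0148] [0.1077, -0.0014, -0.0927]  lead dir [ 0. -0. -1.]
[-1.20069945  0.22012658  0.77977196  1.80956803 -0.11629872  1.08177083
 -0.5095053 ]
```

```bash
python3 -m creep '[[1,-0.02,0,-0.005,0.05,0,0],[1,-0.05,0,-0.015,0.108,0,0],[1,-0.09,0.005,-0.015,0.108,0,0],[1,-0.13,0.01,-0.015,0.108,0,-0.02],[1,-0.17,0.015,-0.015,0.108,0,-0.03],[1,-0.21,0.02,-0.015,0.108,0,-0.05],[1,-0.25,0.025,-0.015,0.108,0,-0.07],[1,-0.29,0.03,-0.015,0.108,0,-0.08],[1,-0.33,0.03,-0.015,0.108,0,-0.09],[1,-0.35,0.03,-0.015,0.108,0,-0.09]]'; python3 -c "
from h import *
p,_=pose(); go([.4745,-.2266,.2],-1.5)"
```

```text
time_s: 14.6
tcp_pos: [0.4773, -0.1303, 0.2011]
eef_rot: [3.137, 0.002, 1.536]
contact_force: [-0.4, 0.0, -1.8]
finger_gap: 0.0091
finger_force: 88.5
row [-0.0963, 0.0005, 0.0013] [0.0047, 0.0018, -0.0084]  lead dir [ 0. -0. -1.]
```

```bash
python3 -m creep '[[1,-0.03,0,0,0,0,0],[1,-0.06,0,0,0.002,0,-0.005],[1,-0.08,0,0,0.0047,0.002,-0.008],[1,-0.096,0,0,0.0047,0.002,-0.008],[1,-0.096,0,0,0.0047,0.002,-0.008],[1,-0.096,0,0,0.0047,0.002,-0.008]]'
python3 - <<'E'
from h import *
p,Rt=pose(); c=capture("wrist"); o,M=cam(c,p,Rt); save(c["color"],"w5.png"); print(p,state()["eef_rot"])
np.save("w5.npy",dict(c,o=o,M=M),allow_pickle=True)
go([.4745,-.2266,.08],-1.5)
E
```

```text
time_s: 15.2
tcp_pos: [0.4753, -0.2222, 0.2008]
eef_rot: [-3.141, -0.0, 1.547]
contact_force: [0.2, 0.2, -2.2]
finger_gap: 0.009
finger_force: 88.4
[ 0.47528227 -0.22220952  0.2007624 ] [-3.14089470e+00 -5.46734220e-04  1.54806891e+00]
row [-0.0051, -0.0008, 0.1206] [-0.0007, -0.0005, 0.0035]  lead dir [ 0. -0. -1.]
```

View pics/w5.png

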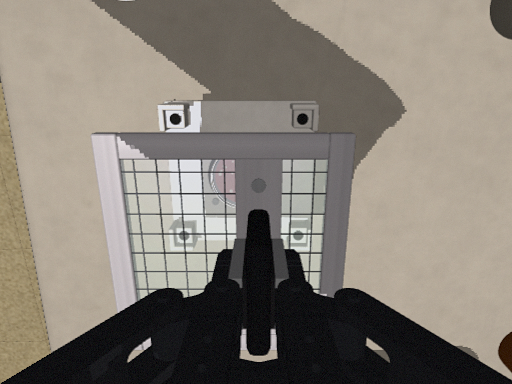

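Through the glass all four posts show at (176,119), (302,118), (184,235) and (298,235). The grid's far frame edge runs from (94,134) to (354,133).

```bash
python3 - <<'E'
from h import *
c=np.load("w5.npy",allow_pickle=True).item(); o,M=c["o"],c["M"]; im=c["color"]; p,Rt=pose()
g=im.max(2).astype(float); q=[]
for u,w,n in((176,119,8),(302,118,8),(184,235,7),(298,235,7)):
    k=g[w-n:w+n+1,u-n:u+n+1]; t=k.min()+25; yy,xx=np.where(k<t); q.append((u-n+xx.mean(),w-n+yy.mean()))
e=ray(c,q,.026,o,M); print(np.round(q,1).tolist()); print(e[:,:2], e.mean(0))
v=e[1]-e[0]; print("yaw",np.degrees(np.arctan2(v[1],v[0])),np.linalg.norm(v), np.linalg.norm(e[0]-e[2]))
zt=p[2]-.026
G=ray(c,[(94,134),(354,133)],zt,o,M); v=G[1]-G[0]; yaw=np.arctan2(v[1],v[0]); print("grid edge",G[:,:2],np.linalg.norm(v),np.degrees(yaw))
n=np.array([np.sin(yaw),-np.cos(yaw),0]); ctr=G.mean(0)+.06*n; print("grid centre",ctr, "in tool",Rt.T@(ctr-p))
E
```

```text
[[174.6, 118.5], [302.0, 118.5], [183.3, 234.4], [298.0, 233.6]]
[[ 0.40373568 -0.16914842]
 [ 0.51569696 -0.17181606]
 [ 0.40115183 -0.28028902]
 [ 0.51346162 -0.28208196]] [ 0.45851152 -0.22583386  0.026     ]
yaw -1.3648957726556865 0.11199306022785852 0.11117063213515536
grid edge [[ 0.40427033 -0.16329267]
 [ 0.52034866 -0.16563457]] 0.11610195089126289 -1.1557926873163407
grid centre [ 0.46109924 -0.22445141  0.17464572] in tool [-0.00321526 -0.01430966  0.02600824]
```

```bash
python3 -m creep '[[1,-0.001,-0.001,0.02,0,0,0],[1,-0.002,-0.0015,0.05,0,0,0],[1,-0.002,-0.0015,0.08,0,0,0],[1,-0.002,-0.0015,0.1,0,0,0],[1,-0.002,-0.0015,0.115,0,0,0],[1,-0.002,-0.0015,0.122,0,0,0],[1,-0.002,-0.0015,0.122,0,0,0]]'
python3 - <<'E'
from h import *
p,Rt=pose(); c=capture("wrist"); o,M=cam(c,p,Rt); print(p,state()["eef_rot"])
np.save("w6.npy",dict(c,o=o,M=M),allow_pickle=True)
save(cv2.resize(c["color"][90:330,90:370],None,fx=2.5,fy=2.5,interpolation=cv2.INTER_CUBIC),"w6.png")
E
```

```text
time_s: 15.95
tcp_pos: [0.4737, -0.2241, 0.0782]
eef_rot: [-3.14, 0.0, 1.548]
contact_force: [-0.2, -0.5, -2.1]
finger_gap: 0.0088
finger_force: 88.3
[ 0.47365509 -0.2240608   0.07816866] [-3.14110832e+00  8.87843599e-04  1.54729048e+00]
```

View pics/w6.png

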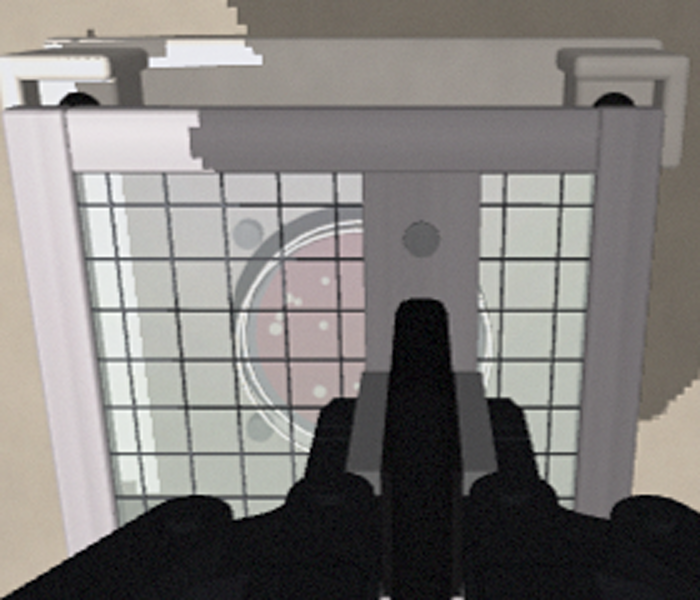

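Close view: the grid's far corners are at crop (5,109) and (662,107). The lips' inner edges are at crop x≈22 (left) and x≈655 (right), with the far lip's inner edge at row ≈78.

```bash
python3 - <<'E'
from h import *
c=np.load("w6.npy",allow_pickle=True).item(); o,M=c["o"],c["M"]; p,Rt=pose()
f=lambda x,y:(90+x/2.5,90+y/2.5)
a=ray(c,[f(22,78),f(655,78)],.034,o,M); print("lip corners",a[:,:2],np.linalg.norm(a[1]-a[0]))
v=np.radians(-1.4); n=np.array([np.sin(v),-np.cos(v),0]); print("stand from lips",a.mean(0)+.064*n)
for dz in(.026,.032):
    G=ray(c,[f(5,109),f(662,107)],p[2]-dz,o,M); w=G[1]-G[0]; ctr=G.mean(0)+.06*n; print(dz,np.linalg.norm(w),np.degrees(np.arctan2(w[1],w[0])),"grid",ctr[:2])
print(o)
d=((c["color"].max(2)<50)); 
E
```

```text
lip corners [[ 0.39703392 -0.16116283]
 [ 0.52233002 -0.16407124]] 0.12532985767446297
stand from lips [ 0.45811831 -0.22659793  0.034     ]
0.026 0.11659058290055327 -1.150756165695221 grid [ 0.4589687  -0.22606927]
0.032 0.12130719233830164 -1.1507561656952259 grid [ 0.45830547 -0.22682702]
[ 0.47682912 -0.14735624  0.20127958]
```

Aligned within about 1 mm. Lower gently.

```bash
python3 -m creep '[[1,0,0,0.005,0,0,0],[1,0,0,0.01,0,0,0],[1,0,0,0.013,0,0,0],[1,0,0,0.016,0,0,0],[1,0,0,0.018,0,0,0],[1,0,0,0.0185,0,0,0]]'; python3 -c "
from h import *
p,_=pose(); print(p); go([.4735,-.224,.058],-1.4)"
```

```text
time_s: 16.6
tcp_pos: [0.4736, -0.2248, 0.0598]
eef_rot: [-3.14, 0.001, 1.547]
contact_force: [-0.4, -0.0, -1.7]
finger_gap: 0.0089
finger_force: 88.3
[ 0.47355237 -0.22476655  0.05981209]
row [0.0008, -0.0001, 0.0018] [-0.0011, 0.0008, 0.0003]  lead dir [ 0. -0. -1.]
```

```bash
python3 -m creep '[[1,0.0005,0,0.0007,0,0,0],[1,0.0005,0,0.0013,0,0,0],[1,0.0005,0,0.002,0,0,0],[1,0.0005,0,0.002,0,0,0]]'
```

```text
time_s: 17.0
tcp_pos: [0.4738, -0.2243, 0.0581]
eef_rot: [-3.141, 0.001, 1.547]
contact_force: [-0.3, -0.3, -1.6]
finger_gap: 0.0088
finger_force: 88.6
```

```bash
python3 -m creep '[[1,0,0,0.0005,0,0,0],[1,0,0,0.001,0,0,0],[1,0,0,0.0015,0,0,0],[1,0,0,0.0015,0,0,0]]'
```

```text
time_s: 17.4
tcp_pos: [0.4738, -0.2243, 0.058]
eef_rot: [-3.142, -0.0, 1.547]
contact_force: [-7.2, 5.1, 18.6]
finger_gap: 0.0091
finger_force: 91.9
```

Contact at exactly the expected height. Ease off, release and rise.

```bash
python3 -m creep '[[1,0,0,-0.001,0,0,0],[1,0,0,-0.001,0,0,0]]' 30; python3 -m creep '[[0.6,0,0,-0.001,0,0,0],[0.3,0,0,-0.001,0,0,0],[0.2,0,0,-0.001,0,0,0],[0.2,0,0,-0.001,0,0,0]]'; python3 -m creep '[[0.2,0,0,-0.01,0,0,0],[0.2,0,0,-0.03,0,0,0],[0.2,0,0,-0.06,0,0,0],[0.2,0,0,-0.1,0,0,0],[0.2,0,0,-0.14,0,0,0],[0.2,0,0,-0.16,0,0,0],[0.2,0,0,-0.16,0,0,0]]'
python3 - <<'E'
from h import *
c=capture("wrist"); t=capture("top")
a=cv2.resize(c["color"][20:320,60:440],(480,380)); b=cv2.resize(t["color"][180:280,290:390],(320,380),interpolation=cv2.INTER_CUBIC)
save(np.hstack([a,b]),"fin.png")
E
```

```text
time_s: 17.6
tcp_pos: [0.4739, -0.2244, 0.0581]
eef_rot: [-3.142, 0.001, 1.547]
contact_force: [-2.0, 1.3, 7.2]
finger_gap: 0.009
finger_force: 89.7
time_s: 18.0
tcp_pos: [0.4737, -0.2243, 0.0584]
eef_rot: [-3.141, 0.001, 1.547]
contact_force: [-0.2, -0.4, -0.3]
finger_gap: 0.0343
finger_force: 0.0
time_s: 18.7
tcp_pos: [0.4751, -0.2253, 0.2222]
eef_rot: [3.137, 0.002, 1.546]
contact_force: [0.5, -1.0, -0.2]
finger_gap: 0.0343
finger_force: 0.0
```

View pics/fin.png

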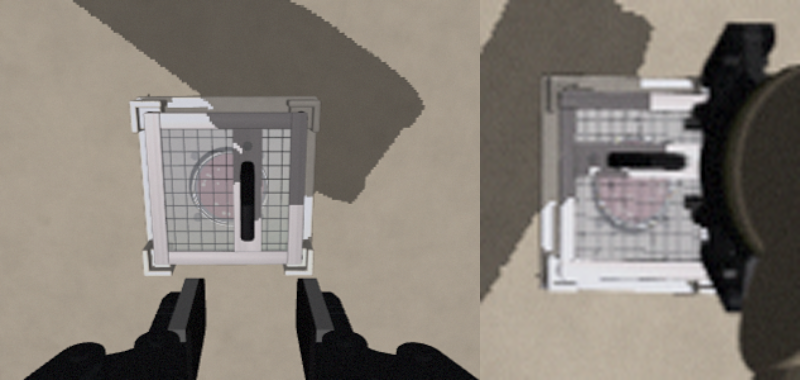

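The grid lies square inside all four lips with the tab up, the dish is in the middle underneath, and the robot is clear. Handing in.

```bash
python3 -c "
from bench import *; print(close_job())"
```

```text
the job is handed in; nothing more can be done
None
```

The job is handed in at about 19 s of the 67 s allowed: in the last pictures the dish stands between the four pins and the grid lies square within the four corner lips, tab up, with the jar and flask never approached; no score came back.

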